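Lay the tall slab vase on its side against the sanding stop

ROBOT

A 7-joint arm with a two-finger parallel gripper is mounted at the origin on the work surface. World frame = base frame: x ahead of the robot, y to its left, z up, the work surface at z = 0. Lengths are in mm, angles in rad, forces in N, time in s.
With the tool pointing down it reaches from about 400 to 925 mm from the base axis. Payload 4.1 kg.
Tool frame: the origin (TCP) lies on the centre line of the jaws, within the pads' length; the fingertips stand 8 mm ahead of it and the grasp point (between the pads) lies 11 mm behind it (ctrl.tip_reach is the distance from the TCP to the fingertips, in mm); z points along the fingers, y is the line along which they close (so a half turn about z gives the same grasp; the last joint's range is limited). The gripper opens to 85 mm and grips with 20 to 120 N. Pads are 22 mm wide; open, the fingers measure 114 mm over their backs; the gripper's body (76 mm by 85 mm) begins 54 mm behind the grasp point. The pads swing forward as they close: fully open they stand 13 mm farther back than shut.
Start: joints at [-1.373, 0.398, 0.045, 1.537, -0.019, 1.207, -0.051], TCP at [190.078, 621.621, 239.347] pointing down, gripper open.
Joint ranges: [-2.82, 2.82], [-0.49, 2.23], [-1.37, 1.46], [0, 2.46], [-1.36, 4.5], [0.23, 2], [-2.94, 2.94]. Speed limits (rad/s): [2.57, 2.57, 3.14, 3.14, 3.14, 3.14, 3.14].

INTERFACE

Orientations are given as a unit quaternion [w, x, y, z].
In Python, from workcell import sense, get_image, calibration, workorder, ctrl gives the robot as it stands. The module is installed in compiled form; this text tells all that it offers.
- The arm moves only by the shell command python3 -m jog 'ROWS'. ROWS is JSON, a list that holds one entry, the list of rows, each a list of 7 numbers: the closure in counts, from 0 (fully open) to 255 (shut), then the shift along the world's x, y, z in mm, then the turn, a rotation vector about the world's x, y, z in rad. A call has 1 to 12 rows; each row shifts and turns the commanded pose from where the row before left it; what a row does not reach is not made up. A row lasts 1/8 s, in which the tool goes at most 62.5 mm and 10.7 degrees, less where a joint would pass 70% of its speed; a pose out of reach is approached as far as the arm can. A call with a gripper value outside its range is refused whole. The fingers move at their own pace and stop on an object; the grip force is fixed at half the most. Time passes only in rows, so rows that do not move let the fingers close. It gives the time, the measured TCP pose, the force, the opening and the grip force at its end, in the units of the state.
- sense(): the state, without advancing time (a new reading comes with each control period).
- get_image(name): name is "scene" or "side" or "wrist"; returns the picture (384x512x3 uint8, red, green, blue); there is no depth.
- calibration(name): a dict with "mtx" (3x3 intrinsics, pixels), "xyz" and "attitude" of the camera in the world. Camera axes: x right, y up, looking along -z (the intrinsics and any distortion apply to the point x, -y, -z); pixel columns grow to the right and rows downward; lengths in mm; the calibration is good to about 2 mm. A picture is of the moment at which its call begins: read the wrist's pose just before it. calibration takes no time and is no camera call; for the wrist camera it gives the pose at the moment of the call.
- workorder.close_job(): hands the job in; it is judged then, once.
The state is a dict: "time_s": time; "qpos": joint angles; "qvel": joint speeds; "tau": joint torques, N m; "position": TCP position; "ee_rot": TCP orientation; "force": force on the tool from outside, world axes, zero at the start; "torque": the same for the moment, N m; "finger_gap": finger opening in mm; "grasp_force": force on a finger pad.
Only numpy, scipy, OpenCV 4.12 (cv2) and the standard library are available. Lean on these libraries where they do the work, as an engineer would, in place of code of your own. Each camera call takes 0.05 s, during which the arm holds its last target. There are 200 camera calls.

TASK

Lay the tall square bisque vase down on its side on the rubber of the sanding board, mouth towards the wooden stop, so that its foot is free for sanding. Bisque chips easily: tip it over without gripping or lifting it and keep it supported all the way down so that it lands gently, then push its foot until the rim sits flat against the stop. Disturb nothing else, and leave the vase lying there.

Things in the scene. Friction and masses are not known exactly. Their poses are not given: they have to be found in the camera images.
- vase: the tall vase: an open square tube of pale bisque, 76 x 76 x 210 mm, walls 7 mm (mouth 62 x 62 mm, empty down to an 8 mm floor), 0.5 to 0.8 kg, centre of mass on its axis 100 mm up. Starts upright on the rubber, well short of the stop; past about 20 degrees of tip it falls by itself. Origin: centre of its underside; z up its axis; its +y face is turned to the stop (within 0.15 rad) and should end underneath
- vase_mouth (a point): centre of the vase's mouth, level with the rim: 210 mm up the vase's axis from its origin (axes as the vase's)
- vase_heel (a point): middle of the vase's bottom edge on its +y face, the edge it tips over: 38 mm along +y from the vase's origin
- board: the sanding board: plywood 280 x 420 mm (its x by y), fixed, with a dark rubber sheet (270 x 385 mm) whose top is 21 mm above the table. Origin: centre of its underside, on the table; z up; its +y points from the vase to the stop. The vase's way to the stop is clear: nothing stands within 80 mm of the board's middle line
- stop_face (a point): the stop is a pale softwood batten screwed across the +y end of the board: 190 mm long (along the board's x), 25 mm thick, its top 29 mm above the rubber. This point is the middle of the foot of the face turned to the vase, 180 mm along +y from the board's origin and 1.5 mm above the rubber; axes as the board's
- sanding_block: sanding block, cork with dark abrasive under it, 44 x 85 x 24 mm high, lying on the board beside the vase's path; a bystander. Origin: centre of its underside
- wax_jar: small lidded jar with a white cap, 42 mm across, 52 mm high, standing on the board near its edge; a bystander. Origin: centre of its underside
- mug: bisque mug, 80 mm across, 85 mm high; a bystander. Origin: centre of its underside
- bottle_vase: round narrow-necked bisque vase, 92 mm across, 190 mm high; a bystander. Origin: centre of its underside
- bowl: bisque bowl, 124 mm across, 50 mm high; a bystander. Origin: centre of its underside
- cutter: trefoil biscuit cutter, about 86 mm across, 22 mm high; a bystander. Origin: centre of its underside
- rolling_pin: wooden rolling pin, 52 mm thick, 440 mm long over its handles, lying along its own y axis; a bystander. Origin: centre of its underside
- wood_knife: flat wooden clay knife, 16 x 180 x 6 mm; a bystander. Origin: centre of its underside

How it is judged:
By the outcome, as a careful person would: the job done as asked, in the order asked, and still so for the second after the job is handed in, with the robot touching nothing.
It also fails if it takes over 64 s, if anything falls off the work surface, if the arm or the gripper's body presses on something with over 40 N, if the wrist force passes 120 N, or if a joint passes its speed limit or range.

## Working session

There is one attempt and no reset: what is moved stays moved. The work goes in short steps, Python scripts to look and compute and a shell command to move; the robot and the scene stay as the last step left them, time stands still between calls to the robot, and variables do not carry over. Pictures are saved under pics/ and viewed, at most 10 in all, crops included, and the job is handed in when it is done.

```bash
mkdir -p pics; python3 - <<'E'
from workcell import *
import cv2
s=sense();print(s)
for n in("scene","side"):
    im=get_image(n);cv2.imwrite(f"pics/{n}0.png",im[:,:,::-1]);print(n,calibration(n))
print(calibration("wrist"))
E
```

```text
{'time_s': 0.0, 'qpos': array([-1.37299131,  0.39918064,  0.04500421,  1.53791483, -0.01871091,
        1.20690462, -0.05073306]), 'qvel': array([-0.00014058,  0.00031045, -0.00241181, -0.00080101, -0.00080826,
       -0.00021944,  0.00220862]), 'tau': array([ 4.92172912e-04, -4.75138414e+01,  1.36453047e+00, -2.54223400e+01,
        1.14658262e-02,  9.52716800e-03, -1.59585017e-06]), 'position': array([189.87572507, 620.98090263, 238.25470651]), 'ee_rot': array([-8.97366951e-05,  1.47807947e-01,  9.89015584e-01, -9.89060191e-04]), 'force': array([ 0.13493385, -0.62733246,  1.11904333]), 'torque': array([ 0.04226168, -0.02408596,  0.03829409]), 'grasp_force': 0.0, 'finger_gap': 85.53596927220909}
scene {'mtx': array([[374.58109169,   0.        , 259.36126813],
       [  0.        , 374.58109169, 193.18580259],
       [  0.        ,   0.        ,   1.        ]]), 'xyz': array([1290.36952648, -682.15030102,  835.49190641]), 'attitude': array([0.81302044, 0.40807513, 0.18995128, 0.36931148])}
side {'mtx': array([[474.88366645,   0.        , 250.47589523],
       [  0.        , 474.88366645, 188.80767591],
       [  0.        ,   0.        ,   1.        ]]), 'xyz': array([  88.20152397, -864.08477152, 1206.53831523]), 'attitude': array([ 0.8997463 ,  0.34233926, -0.09843161, -0.25213417])}
{'mtx': array([[285.42948758,   0.        , 250.40030303],
       [  0.        , 285.42948758, 193.32941312],
       [  0.        ,   0.        ,   1.        ]]), 'xyz': array([119.19480714, 641.78662057, 373.47420488]), 'attitude': array([ 0.79509531, -0.11820916, -0.08673059,  0.58849626])}
```

View pics/scene0.png

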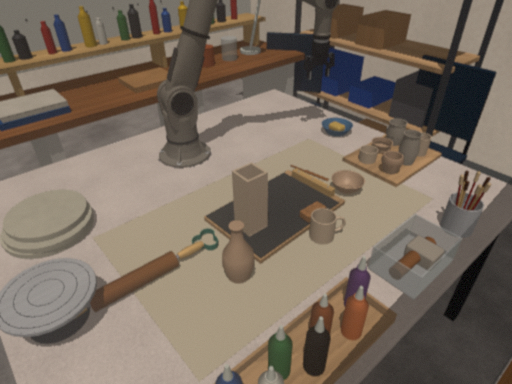

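View pics/side0.png

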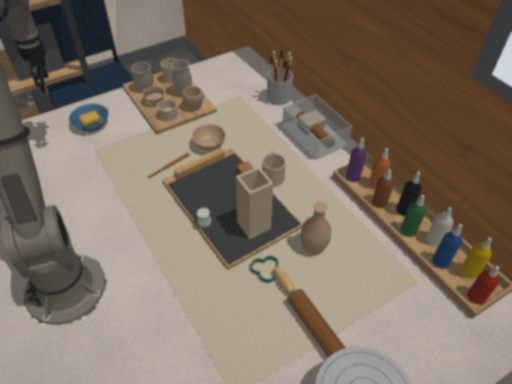

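```bash
cat > h.py <<'E'
import numpy as np
from workcell import *
from scipy.spatial.transform import Rotation as R
def ray(n,u,v,c=None):
    c=c or calibration(n);K=c["mtx"];q=c["attitude"]
    d=np.array([(u-K[0,2])/K[0,0],-(v-K[1,2])/K[1,1],-1.])
    return c["xyz"],R.from_quat(np.r_[q[1:],q[0]]).apply(d)
def onz(n,u,v,z,c=None):
    p,d=ray(n,u,v,c);return p+d*(z-p[2])/d[2]
def proj(n,P,c=None):
    c=c or calibration(n);K=c["mtx"];q=c["attitude"]
    d=R.from_quat(np.r_[q[1:],q[0]]).inv().apply(np.asarray(P)-c["xyz"])
    return np.array([K[0,2]+K[0,0]*d[...,0]/-d[...,2],K[1,2]+K[1,1]*d[...,1]/d[...,2]]).T
E
python3 - <<'E'
import cv2
a=cv2.imread("pics/side0.png")[135:270,150:310];b=cv2.imread("pics/scene0.png")[150:255,200:350]
cv2.imwrite("pics/side_c.png",cv2.resize(a,None,fx=4,fy=4,interpolation=2));cv2.imwrite("pics/scene_c.png",cv2.resize(b,None,fx=5,fy=5,interpolation=2))
E
```

```text
(no output)
```

View pics/side_c.png

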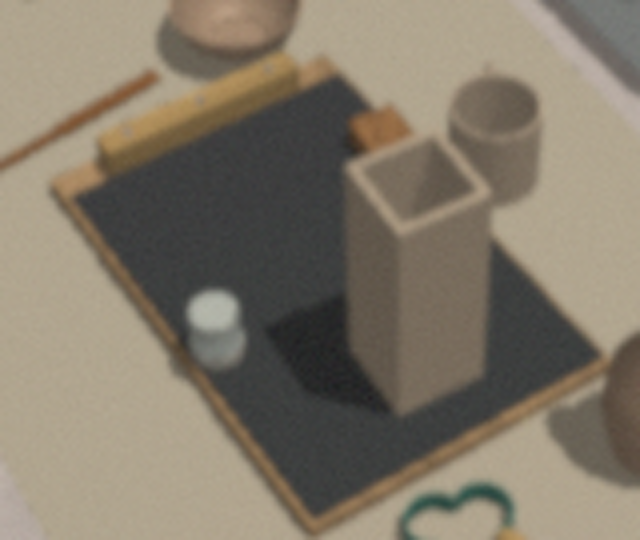

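View pics/scene_c.png

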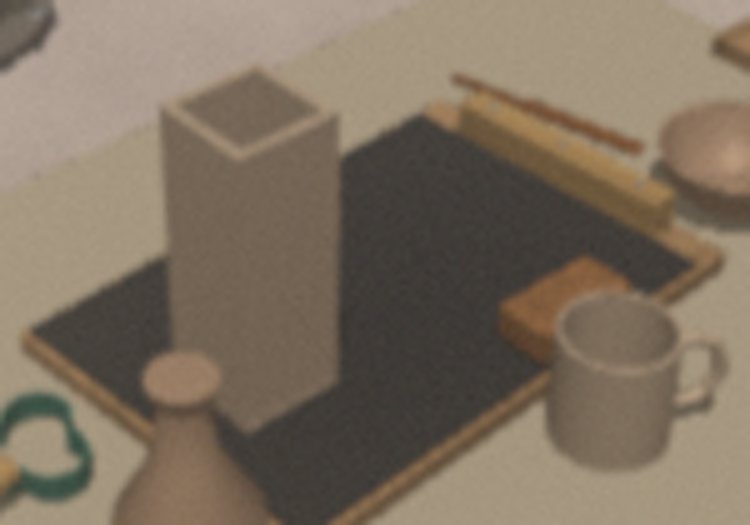

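```bash
python3 - <<'E'
from h import *
np.set_printoptions(precision=1,suppress=True)
S=lambda x,y:("side",(x+.5)/4-.5+150,(y+.5)/4-.5+135)
C=lambda x,y:("scene",(x+.5)/5-.5+200,(y+.5)/5-.5+150)
for nm,f,pts in(("side",S,[(345,170),(425,135),(490,190),(403,233)]),("scene",C,[(162,108),(258,68),(338,115),(240,158)])):
    P=np.array([onz(*f(*p),231)[:2] for p in pts]);print(nm,"rim",P.tolist() and P.round(),"c",P.mean(0),"sides",np.linalg.norm(P-np.roll(P,-1,0),axis=1), [np.degrees(np.arctan2(*(P[(i+1)%4]-P[i])[::-1])).round(1) for i in range(4)])
for nm,f,pts in(("side",S,[(400,415),(487,372),(352,350)]),("scene",C,[(250,432),(338,382)])):
    print(nm,"vbase",np.array([onz(*f(*p),21)[:2] for p in pts]))
print("rubber side",np.array([onz(*S(*p),21)[:2] for p in[(77,200),(340,72),(603,353),(315,515)]]))
print("rubber scene",np.array([onz(*C(*p),21)[:2] for p in[(420,115),(690,277),(28,330)]]))
print("stop top side",np.array([onz(*S(*p),50)[:2] for p in[(100,140),(287,53),(297,68),(107,158)]]))
print("stop top scene",np.array([onz(*C(*p),50)[:2] for p in[(485,92),(672,188),(668,200),(462,100)]]))
print("stop foot side",np.array([onz(*S(*p),21)[:2] for p in[(112,183),(300,95)]]))
print("stop foot scene",np.array([onz(*C(*p),21)[:2] for p in[(462,130),(672,232)]]))
print("jar",onz(*S(215,310),73),"block", onz(*C(505,310),45),onz(*C(590,257),45),onz(*C(630,287),45),onz(*C(545,335),45), onz(*S(352,125),45))
print("bottle",onz(*C(180,375),190), "mug",onz(*S(495,105),85), "mughandle",onz(*C(720,360),60))
E
```

```text
side rim [[ 533.  -65.]
 [ 600.  -65.]
 [ 610. -134.]
 [ 537. -136.]] c [570.1 -99.8] sides [66.3 69.7 72.7 71.6] [np.float64(0.0), np.float64(-81.3), np.float64(-177.9), np.float64(93.4)]
scene rim [[ 534. -139.]
 [ 538.  -68.]
 [ 609.  -67.]
 [ 605. -138.]] c [ 571.4 -103.1] sides [71.  71.  71.3 70.6] [np.float64(87.2), np.float64(1.4), np.float64(-93.1), np.float64(-178.8)]
side vbase [[ 535.7 -136.4]
 [ 615.1 -136.5]
 [ 536.   -63.3]]
scene vbase [[ 606.4 -138.1]
 [ 607.9  -64.5]]
rubber side [[ 418.5  194.2]
 [ 685.9  213.7]
 [ 703.3 -168.1]
 [ 435.6 -180.9]]
rubber scene [[ 414.9  195.5]
 [ 688.5  193.8]
 [ 429.5 -186.7]]
stop top side [[456.1 220.8]
 [643.3 232.4]
 [641.5 211.2]
 [452.1 198.7]]
stop top scene [[456.1 224.3]
 [634.9 233.5]
 [642.5 220. ]
 [452.3 202.9]]
stop foot side [[452.2 196.6]
 [640.8 206.7]]
stop foot scene [[451.9 205.2]
 [646.1 225. ]]
jar [446.2 -10.7  73. ] block [647.8  48.5  45. ] [646.4 133.9  45. ] [686.5 129.3  45. ] [683.   49.5  45. ] [649.8 130.2  45. ]
bottle [ 691.  -250.7  190. ] mug [744.5  54.3  85. ] mughandle [784.1 100.2  60. ]
```

```bash
python3 -m jog '[[[210,0,0,40,0,0,0.11],[210,0,0,40,0,0,0.11],[210,45,-40,20,0,0,0.11],[210,45,-40,0,0,0,0],[210,45,-40,0,0,0,0],[210,45,-40,0,0,0,0],[210,40,-45,0,0,0,0],[210,40,-45,0,0,0,0],[210,40,-45,0,0,0,0],[210,40,-45,0,0,0,0],[210,35,-45,0,0,0,0],[210,0,-45,0,0,0,0]]]'
python3 -m jog '[[[210,0,-45,0,0,0,0],[210,0,0,0,-0.15,0,0],[210,0,0,0,-0.15,0,0],[210,0,0,0,-0.15,0,0],[210,0,0,0,-0.15,0,0],[210,0,0,0,-0.15,0,0],[210,0,0,0,-0.15,0,0],[210,0,0,0,0,0,0]]]'
python3 -c "
from h import *
s=sense();print(s['qpos'],s['finger_gap'],ctrl.tip_reach);q=s['ee_rot'];print(R.from_quat(np.r_[q[1:],q[0]]).as_matrix())"
```

```text
time_s: 1.6
position: [566.2, 189.4, 337.9]
ee_rot: [-0.0, -0.015, 1.0, -0.001]
force: [-0.1, -0.2, 0.2]
finger_gap: 14.8
grasp_force: 0.0
time_s: 2.6
position: [563.3, 150.2, 335.4]
ee_rot: [-0.009, -0.018, 0.9, -0.436]
force: [-0.4, 0.3, 0.4]
finger_gap: 14.9
grasp_force: 0.0
[-0.91816166  0.5222437   0.34120618  1.45432679  0.56150454  1.7274363
  0.97119236] 14.940834520722879 8.0
[[-9.99157904e-01 -4.10302168e-02  6.05858341e-05]
 [-2.55064232e-02  6.19968261e-01 -7.84212202e-01]
 [ 3.21388354e-02 -7.83553365e-01 -6.20492723e-01]]
```

```bash
python3 -m jog '[[[210,0,0,-50,0,0,0],[210,0,0,-50,0,0,0],[210,0,0,-50,0,0,0],[210,0,0,-50,0,0,0],[210,0,0,0,0,0,0]]]'
python3 -c "
from h import *
s=sense();print(s['qpos']);q=s['ee_rot'];print(R.from_quat(np.r_[q[1:],q[0]]).as_matrix())"
python3 -m jog '[[[210,0,0,50,0.15,0,0],[210,0,0,50,0.15,0,0],[210,0,0,50,0.15,0,0],[210,0,-40,50,0.15,0,0],[210,0,-50,0,0.15,0,0],[210,0,-50,0,0.15,0,0],[210,0,-50,0,0,0,0],[210,5,-60,0,0,0,0],[210,0,0,0,0,0,0],[210,0,0,0,0,0,0]]]'
python3 - <<'E'
from h import *
import cv2
np.set_printoptions(precision=4,suppress=True)
s=sense();q=s['ee_rot'];print(s['position'],R.from_quat(np.r_[q[1:],q[0]]).as_matrix())
c=calibration("wrist");im=get_image("wrist");cv2.imwrite("pics/w1.png",im[:,:,::-1]);print(c)
cv2.imwrite("pics/s1.png",get_image("side")[:,:,::-1])
E
```

```text
time_s: 3.22
position: [562.9, 145.5, 137.3]
ee_rot: [-0.01, -0.015, 0.9, -0.436]
force: [0.1, -0.5, 1.1]
finger_gap: 15.0
grasp_force: 0.0
[-0.88946751  0.72206398  0.30419316  1.60540897  0.5085417   1.44075608
  0.77676389]
[[-0.99935304 -0.03566499 -0.00463774]
 [-0.01848297  0.61991071 -0.78445465]
 [ 0.03085255 -0.78386142 -0.62016885]]
time_s: 4.47
position: [569.3, -102.5, 340.6]
ee_rot: [0.002, -0.016, 1.0, 0.001]
force: [0.4, 0.9, -0.4]
finger_gap: 15.1
grasp_force: 0.0
[ 569.2793 -102.5152  340.5527] [[-0.9995 -0.0321  0.004 ]
 [-0.0321  0.9995  0.0011]
 [-0.004   0.001  -1.    ]]
{'mtx': array([[285.4295,   0.    , 250.4003],
       [  0.    , 285.4295, 193.3294],
       [  0.    ,   0.    ,   1.    ]]), 'xyz': array([ 494.7706, -106.1896,  475.3731]), 'attitude': array([ 0.688 , -0.1028, -0.1073,  0.7103])}
```

View pics/w1.png

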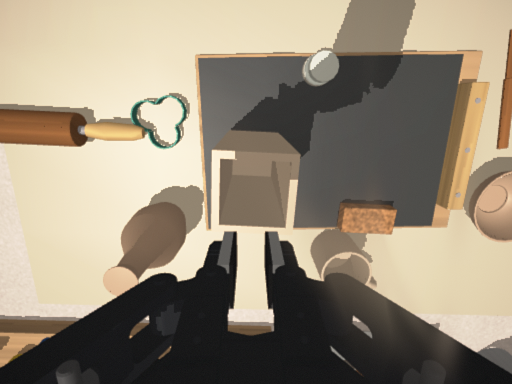

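```bash
python3 - <<'E'
from h import *
np.set_printoptions(precision=1,suppress=True)
c=dict(mtx=np.array([[285.4295,0,250.4003],[0,285.4295,193.3294],[0,0,1]]),xyz=np.array([494.77,-106.19,475.37]),attitude=np.array([.688,-.1028,-.1073,.7103]))
for p in [(213,150),(300,153),(296,229),(211,228)]: print(onz("",*p,231,c)[:2])
print("rubber/board edge",[onz("",*p,21,c)[:2] for p in[(197,55),(207,230),(484,83),(463,210),(472,82),(443,208)]])
E
```

```text
[ 532.1 -136.6]
[532.3 -62. ]
[603.3 -59.8]
[ 604.7 -138.9]
rubber/board edge [array([ 427.2, -185.1]), array([ 703.2, -174. ]), array([451.4, 241.5]), array([652.6, 260.8]), array([450.6, 223.2]), array([650., 226.])]
```

```bash
cat > plan.py <<'E'
from h import *
H=np.array([-62.,21.]);w=44.
rot=lambda t,v:np.array([v[0]*np.cos(t)+v[1]*np.sin(t),-v[0]*np.sin(t)+v[1]*np.cos(t)])
def sup(th,tt,s,H=H):  # TCP y,z with rim's -y inner edge on the finger back
    t=np.radians(tt);E=H+rot(np.radians(th),np.array([-69.,210.]))
    a=rot(t,np.array([0,1.]));p=rot(t,np.array([1.,0]))
    return E-a*(s-8)+p*w/2
def push(th,e=35):
    c=H+rot(np.radians(th),np.array([-7.,210-e]));return c-[w/2,-8]
if __name__=="__main__":
    for th in(0,5,10,15,18,20,22,24):print("push",th,push(th).round(1))
    for th in range(18,91,6):
        tt=max(0,(th-20)*50/70);print("sup",th,round(tt,1),sup(th,tt,35).round(1),sup(th,0,35).round(1))
E
python3 plan.py
```

```text
push 0 [-91. 204.]
push 5 [-75.7 203.9]
push 10 [-60.5 202.6]
push 15 [-45.5 199.8]
push 18 [-36.6 197.6]
push 20 [-30.7 195.8]
push 22 [-24.9 193.9]
push 24 [-19.2 191.7]
sup 18 0 [-40.7 215. ] [-40.7 215. ]
sup 24 2.9 [-19.  212.8] [-17.6 213.9]
sup 30 7.1 [  1.7 207.8] [  5.2 210.4]
sup 36 11.4 [ 21.8 200.6] [ 27.6 204.5]
sup 42 15.7 [ 41.1 191.3] [ 49.2 196.2]
sup 48 20.0 [ 59.3 179.9] [ 69.9 185.8]
sup 54 24.3 [ 76.3 166.6] [ 89.3 173.3]
sup 60 28.6 [ 91.8 151.5] [107.4 158.8]
sup 66 32.9 [105.6 134.8] [123.8 142.4]
sup 72 37.1 [117.6 116.7] [138.4 124.5]
sup 78 41.4 [127.7  97.4] [151.1 105.2]
sup 84 45.7 [135.7  77. ] [161.6  84.6]
sup 90 50.0 [141.5  55.8] [170.  63.]
```

```bash
python3 -m jog '[[[210,1,2,-50,0,0,0],[210,0,0,-40,0,0,0],[210,0,0,-25,0,0,0],[210,0,0,-20,0,0,0],[210,0,0,0,0,0,0],[210,0,4,0,0,0,0],[210,0,3,0,0,0,0],[210,0,0,0,0,0,0]]]'
```

```text
time_s: 5.58
position: [570.9, -92.2, 203.7]
ee_rot: [0.001, -0.017, 1.0, 0.0]
force: [0.3, 0.1, 0.2]
finger_gap: 15.1
grasp_force: 0.0
```

```bash
python3 -m jog '[[[210,0,3,0,0,0,0],[210,0,3,0,0,0,0],[210,0,3,0,0,0,0],[210,0,3,0,0,0,0],[210,0,0,0,0,0,0]]]'; python3 -m jog '[[[210,0,4,0,0,0,0],[210,0,4,1,0,0,0],[210,0,4,1,0,0,0],[210,0,0,0,0,0,0]]]'
python3 - <<'E'
from h import *
import cv2
cv2.imwrite("pics/w2.png",np.hstack([get_image("wrist")[100:384,100:400],get_image("scene")[100:384,150:400]])[:,:,::-1])
E
```

```text
time_s: 6.2
position: [570.5, -80.5, 202.9]
ee_rot: [0.0, -0.017, 1.0, 0.0]
force: [0.5, -1.1, 1.8]
finger_gap: 15.2
grasp_force: 0.7
time_s: 6.7
position: [570.2, -68.1, 204.7]
ee_rot: [-0.0, -0.017, 1.0, 0.0]
force: [-1.0, -0.8, 0.5]
finger_gap: 15.2
grasp_force: 0.5
```

View pics/w2.png

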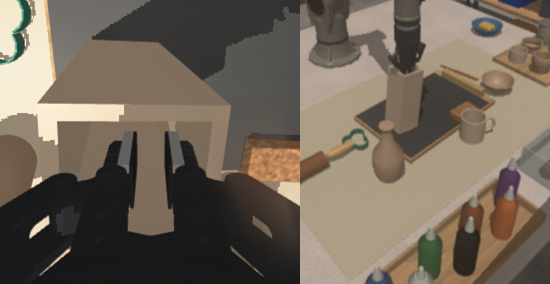

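```bash
python3 -m jog '[[[210,0,4,1,0,0,0],[210,0,4,1,0,0,0],[210,0,4,0,0,0,0],[210,0,4,0,0,0,0],[210,0,0,0,0,0,0]]]'; python3 -m jog '[[[210,0,4,0,0,0,0],[210,0,4,0,0,0,0],[210,0,0,0,0,0,0]]]'
python3 - <<'E'
from h import *
import cv2
cv2.imwrite("pics/w3.png",np.hstack([get_image("wrist")[100:384,100:400],cv2.resize(get_image("side")[150:270,200:320],(284,284))])[:,:,::-1])
E
```

```text
time_s: 7.42
position: [570.5, -52.1, 206.9]
ee_rot: [0.0, -0.017, 1.0, 0.0]
force: [0.8, -0.4, 0.5]
finger_gap: 15.3
grasp_force: 0.4
time_s: 7.8
position: [570.5, -44.1, 206.8]
ee_rot: [-0.0, -0.017, 1.0, 0.0]
force: [0.4, -0.8, 0.2]
finger_gap: 15.1
grasp_force: 0.3
```

View pics/w3.png

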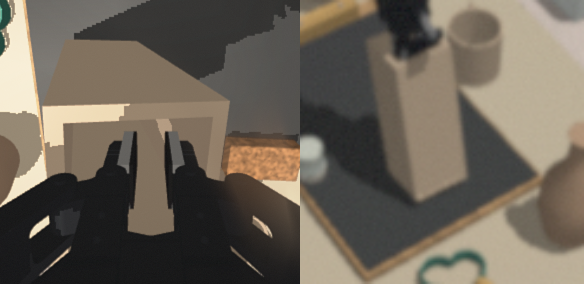

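```bash
python3 -m jog '[[[210,0,3,0,0,0,0],[210,0,3,0,0,0,0],[210,0,3,0,0,0,0],[210,0,0,0,0,0,0]]]'; python3 -m jog '[[[210,0,3,0,0,0,0],[210,0,3,0,0,0,0],[210,0,0,0,0,0,0],[210,0,0,0,0,0,0]]]'
cat > fy.py <<'E'
from h import *
import cv2,sys
s=sense();print(s['position'].round(1),s['force'].round(2),s['grasp_force'],s['finger_gap'])
c=calibration("wrist");im=get_image("wrist");cv2.imwrite(f"pics/{sys.argv[1]}.png",np.hstack([im[100:384,100:400],cv2.resize(get_image("side")[130:270,170:310],(284,284))])[:,:,::-1])
E
python3 fy.py w4
```

```text
time_s: 8.4
position: [570.4, -35.2, 206.8]
ee_rot: [-0.0, -0.017, 1.0, 0.0]
force: [-0.3, -0.4, 0.1]
finger_gap: 15.1
grasp_force: 0.2
time_s: 8.9
position: [570.5, -29.8, 206.9]
ee_rot: [0.0, -0.017, 1.0, 0.0]
force: [0.3, 0.4, 0.3]
finger_gap: 15.0
grasp_force: 0.1
[570.5 -29.8 206.9] [0.25 0.35 0.33] 0.13357631860344554 14.95587311726083
```

```bash
python3 -m jog '[[[210,0,0,0,0.05,0,0],[210,0,0,0,0.05,0,0],[210,0,2,0,0,0,0],[210,0,2,0,0,0,0],[210,0,0,0,0,0,0]]]'; python3 -m jog '[[[210,0,2,0,0,0,0],[210,0,2,0,0,0,0],[210,0,0,0,0,0,0],[210,0,0,0,0,0,0]]]'
python3 fy.py w5
```

```text
time_s: 9.62
position: [572.2, -28.4, 209.6]
ee_rot: [0.003, -0.016, 0.999, 0.048]
force: [-1.4, -2.8, 9.6]
finger_gap: 15.0
grasp_force: 6.4
time_s: 10.12
position: [572.2, -25.0, 209.6]
ee_rot: [0.003, -0.016, 0.999, 0.048]
force: [-1.6, -3.5, 9.9]
finger_gap: 14.9
grasp_force: 8.0
[572.2 -25.  209.6] [-1.62 -3.48  9.88] 7.983847653158591 14.916668815643035
```

View pics/w5.png

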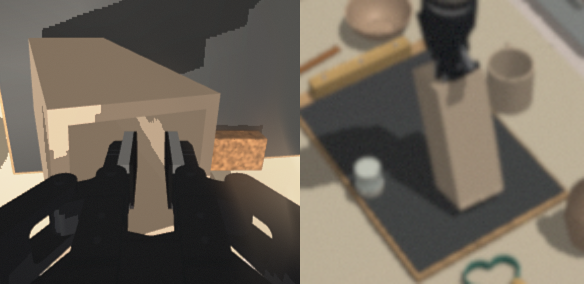

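```bash
python3 -m jog '[[[210,0,0,2,-0.05,0,0],[210,0,0,2,-0.05,0,0],[210,0,0,0,0,0,0]]]'; python3 -m jog '[[[210,0,0,3,0,0,0],[210,0,0,3,0,0,0],[210,0,0,0,0,0,0]]]'
```

```text
time_s: 10.6
position: [570.6, -20.5, 210.9]
ee_rot: [0.0, -0.018, 1.0, 0.001]
force: [0.1, 1.1, 0.1]
finger_gap: 15.0
grasp_force: 0.0
time_s: 10.98
position: [570.6, -22.4, 217.2]
ee_rot: [0.0, -0.016, 1.0, 0.0]
force: [-0.0, -0.3, -0.5]
finger_gap: 14.7
grasp_force: 0.1
```

```bash
python3 -m jog '[[[210,0,4,0,-0.02,0,0],[210,0,4,-1,-0.02,0,0],[210,0,4,-1,-0.02,0,0],[210,0,4,-1,-0.02,0,0],[210,0,0,0,0,0,0]]]'; python3 -m jog '[[[210,0,3,-1,-0.02,0,0],[210,0,3,-1,-0.02,0,0],[210,0,0,0,0,0,0],[210,0,0,0,0,0,0]]]';python3 fy.py w6
```

```text
time_s: 11.6
position: [570.3, -4.1, 213.5]
ee_rot: [-0.001, -0.018, 0.999, -0.04]
force: [0.2, 0.4, -0.2]
finger_gap: 15.3
grasp_force: 0.2
time_s: 12.1
position: [570.4, 0.1, 211.9]
ee_rot: [-0.001, -0.017, 0.998, -0.06]
force: [1.2, 0.3, 0.6]
finger_gap: 15.0
grasp_force: 0.2
[5.704e+02 1.000e-01 2.119e+02] [1.17 0.29 0.57] 0.2174115410343802 14.98413243099124
```

View pics/w6.png

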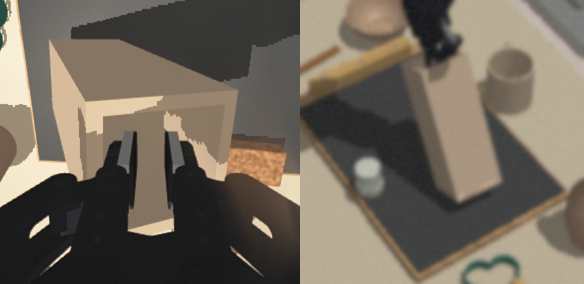

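```bash
python3 -m jog '[[[210,0,5.5,-1.9,-0.019,0,0],[210,0,5.5,-1.9,-0.019,0,0],[210,0,5.5,-1.9,-0.019,0,0],[210,0,5.5,-1.9,-0.019,0,0],[210,0,4.8,-2.3,-0.019,0,0],[210,0,4.8,-2.3,-0.019,0,0],[210,0,4.8,-2.3,-0.019,0,0],[210,0,4.8,-2.3,-0.019,0,0],[210,0,0,0,0,0,0],[210,0,0,0,0,0,0]]]';python3 fy.py w7
```

```text
time_s: 13.45
position: [570.5, 41.0, 195.1]
ee_rot: [-0.002, -0.016, 0.991, -0.136]
force: [0.2, 1.9, -0.3]
finger_gap: 15.2
grasp_force: 0.6
[570.5  41.  195.1] [ 0.19  1.85 -0.28] 0.5656398411520058 15.193840896496532
```

View pics/w7.png

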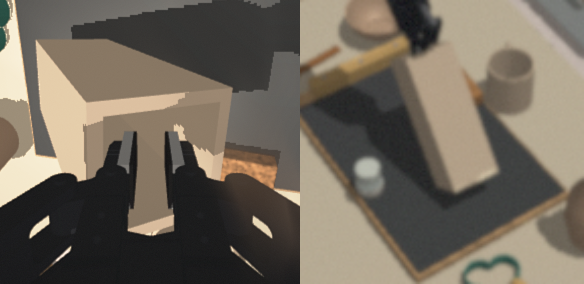

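```bash
python3 -m jog '[[[210,0,4.6,-2.8,-0.019,0,0],[210,0,4.6,-2.8,-0.019,0,0],[210,0,4.6,-2.8,-0.019,0,0],[210,0,4.6,-2.8,-0.019,0,0],[210,0,4.2,-3.3,-0.019,0,0],[210,0,4.2,-3.3,-0.019,0,0],[210,0,4.2,-3.3,-0.019,0,0],[210,0,4.2,-3.3,-0.019,0,0],[210,0,0,0,0,0,0]]]';python3 -m jog '[[[210,0,3.9,-3.8,-0.019,0,0],[210,0,3.9,-3.8,-0.019,0,0],[210,0,3.9,-3.8,-0.019,0,0],[210,0,3.9,-3.8,-0.019,0,0],[210,0,0,0,0,0,0]]]';python3 fy.py w8
```

```text
time_s: 14.68
position: [570.2, 77.6, 169.9]
ee_rot: [-0.004, -0.017, 0.977, -0.211]
force: [1.0, 1.7, -0.9]
finger_gap: 14.9
grasp_force: 0.9
time_s: 15.3
position: [570.0, 93.2, 154.6]
ee_rot: [-0.005, -0.017, 0.969, -0.248]
force: [0.7, 3.0, -0.0]
finger_gap: 15.0
grasp_force: 1.2
[570.   93.2 154.6] [ 0.74  3.02 -0.04] 1.2318527637398802 14.958494221775283
```

```bash
python3 -m jog '[[[210,0,3.1,-4,-0.019,0,0],[210,0,3.1,-4,-0.019,0,0],[210,0,3.1,-4,-0.019,0,0],[210,0,3.1,-4,-0.019,0,0],[210,0,3,-4.5,-0.019,0,0],[210,0,3,-4.5,-0.019,0,0],[210,0,3,-4.5,-0.019,0,0],[210,0,3,-4.5,-0.019,0,0],[210,0,0,0,0,0,0]]]';python3 -m jog '[[[210,0,2.5,-4.8,-0.019,0,0],[210,0,2.5,-4.8,-0.019,0,0],[210,0,0,0,0,0,0]]]';python3 fy.py w9
```

```text
time_s: 16.52
position: [569.9, 117.2, 120.5]
ee_rot: [-0.006, -0.017, 0.947, -0.321]
force: [-1.1, 5.2, 0.5]
finger_gap: 15.4
grasp_force: 1.8
time_s: 16.9
position: [569.9, 122.1, 110.8]
ee_rot: [-0.006, -0.016, 0.941, -0.339]
force: [0.1, 3.7, -0.9]
finger_gap: 15.3
grasp_force: 1.8
[569.9 122.1 110.8] [ 0.11  3.7  -0.92] 1.770024233555887 15.286951949261134
```

```bash
python3 -m jog '[[[210,0,1.8,-4.5,-0.02,0,0],[210,0,1.8,-4.5,-0.02,0,0],[210,0,1.6,-4.5,-0.02,0,0],[210,0,1.6,-4.5,-0.02,0,0],[210,0,0,0,0,0,0]]]';python3 -m jog '[[[210,0,1.3,-3.5,-0.02,0,0],[210,0,1.3,-3.5,-0.02,0,0],[210,0,0,0,0,0,0]]]';python3 fy.py w10
```

```text
time_s: 17.62
position: [569.9, 129.2, 92.7]
ee_rot: [-0.007, -0.016, 0.926, -0.376]
force: [-0.2, 4.0, -0.9]
finger_gap: 14.8
grasp_force: 1.9
time_s: 18.0
position: [569.9, 130.9, 86.0]
ee_rot: [-0.007, -0.016, 0.919, -0.395]
force: [-0.2, 3.0, -1.9]
finger_gap: 15.2
grasp_force: 1.7
[569.9 130.9  86. ] [-0.21  2.99 -1.86] 1.7479004598862957 15.220723645717632
```

```bash
python3 -m jog '[[[210,0,1.1,-3.4,-0.012,0,0],[210,0,1.1,-3.4,-0.012,0,0],[210,0,1.1,-3.4,-0.012,0,0],[210,0,1.1,-3.4,-0.012,0,0],[210,0,0,0,0,0,0]]]';python3 -m jog '[[[210,0,1,-3,-0.012,0,0],[210,0,1,-3,-0.012,0,0],[210,0,0,0,0,0,0]]]';python3 -m jog '[[[210,0,1,-2.5,-0.012,0,0],[210,0,0,0,0,0,0]]]'
```

```text
time_s: 18.73
position: [570.1, 135.6, 72.6]
ee_rot: [-0.007, -0.016, 0.909, -0.416]
force: [0.0, 2.9, -1.4]
finger_gap: 14.8
grasp_force: 1.7
time_s: 19.1
position: [570.1, 137.2, 66.7]
ee_rot: [-0.007, -0.015, 0.904, -0.427]
force: [0.5, 0.5, -2.9]
finger_gap: 15.2
grasp_force: 1.6
time_s: 19.35
position: [570.1, 138.1, 64.3]
ee_rot: [-0.008, -0.015, 0.901, -0.433]
force: [1.0, 0.1, -3.6]
finger_gap: 15.2
grasp_force: 1.4
```

Continue down gently until the support force vanishes.

```bash
python3 -m jog '[[[210,0,0.5,-2.5,0,0,0],[210,0,0,0,0,0,0]]]';python3 -m jog '[[[210,0,0.5,-2.5,0,0,0],[210,0,0,0,0,0,0]]]';python3 -m jog '[[[210,0,0.5,-2.5,0,0,0],[210,0,0,0,0,0,0]]]'
```

```text
time_s: 19.6
position: [570.3, 138.9, 62.1]
ee_rot: [-0.007, -0.015, 0.902, -0.432]
force: [-0.5, 1.4, -2.6]
finger_gap: 15.2
grasp_force: 1.5
time_s: 19.85
position: [570.4, 139.7, 59.5]
ee_rot: [-0.007, -0.015, 0.902, -0.432]
force: [-0.7, 0.8, -2.0]
finger_gap: 15.1
grasp_force: 1.6
time_s: 20.1
position: [570.6, 140.0, 57.4]
ee_rot: [-0.007, -0.015, 0.902, -0.432]
force: [-0.2, 1.4, -0.8]
finger_gap: 15.1
grasp_force: 1.2
```

```bash
python3 -m jog '[[[210,0,0.5,-2,0,0,0],[210,0,0,0,0,0,0]]]';python3 -m jog '[[[210,0,0.5,-2,0,0,0],[210,0,0,0,0,0,0]]]';python3 -m jog '[[[210,0,0.5,-1.5,0,0,0],[210,0,0,0,0,0,0]]]';python3 fy.py w11;  python3 - <<'E'
from h import *
import cv2
im=get_image("side");cv2.imwrite("pics/s11.png",im[:,:,::-1])
E
```

```text
time_s: 20.35
position: [570.4, 139.3, 55.7]
ee_rot: [-0.007, -0.015, 0.901, -0.433]
force: [0.2, 0.1, -0.0]
finger_gap: 15.0
grasp_force: 0.0
time_s: 20.6
position: [570.7, 139.9, 54.3]
ee_rot: [-0.007, -0.014, 0.901, -0.433]
force: [0.5, -0.3, 3.7]
finger_gap: 15.2
grasp_force: 0.0
time_s: 20.85
position: [570.6, 139.9, 54.2]
ee_rot: [-0.007, -0.014, 0.901, -0.434]
force: [-3.0, -0.7, 9.9]
finger_gap: 15.1
grasp_force: 0.0
[570.6 139.9  54.2] [-2.98 -0.72  9.94] 0.0 15.090100900670333
```

```bash
python3 -m jog '[[[210,0,0,2.5,0,0,0],[255,0,0,0,0,0,0],[255,0,0,0,0,0,0],[255,0,0,0,0,0,0]]]'
```

```text
time_s: 21.5
position: [570.2, 141.6, 53.9]
ee_rot: [-0.007, -0.015, 0.902, -0.432]
force: [-0.8, 0.2, 0.2]
finger_gap: 0.2
grasp_force: 0.0
```

```bash
python3 -m jog '[[[255,0,4,3.2,0,0,0],[255,0,8,6.4,0,0,0],[255,0,8,6.4,0,0,0],[255,0,8,6.4,0,0,0]]]'; python3 -m jog '[[[255,0,8,6.4,0,0,0],[255,0,12,12,0,0,0],[255,0,10,30,0,0,0],[255,0,0,50,0.15,0,0],[255,0,0,50,0.15,0,0],[255,0,0,50,0.15,0,0],[255,0,-20,20,0.15,0,0],[255,0,-50,0,0.15,0,0],[255,0,-50,0,0.14,0,0],[255,0,0,0,0,0,0]]]'
python3 - <<'E'
from h import *
import cv2
np.set_printoptions(precision=4,suppress=True)
s=sense();print(s['position'],s['qpos'],s['ee_rot']);c=calibration("wrist");im=get_image("wrist");cv2.imwrite("pics/w12.png",im[:,:,::-1])
import pickle;pickle.dump(c,open("c12.pkl","wb"))
for n in("side","scene"):cv2.imwrite(f"pics/{n}12.png",get_image(n)[:,:,::-1])
E
```

```text
time_s: 22.0
position: [570.5, 170.4, 77.2]
ee_rot: [-0.007, -0.015, 0.902, -0.432]
force: [0.3, 0.4, -0.5]
finger_gap: 0.0
grasp_force: 0.0
time_s: 23.25
position: [570.6, 68.0, 297.6]
ee_rot: [0.001, -0.008, 1.0, -0.003]
force: [0.4, 1.5, 0.0]
finger_gap: -0.1
grasp_force: 0.0
[570.6484  67.9979 297.5766] [-0.5229  0.2368  0.3961  1.651  -0.0881  1.2706  1.4762] [ 0.0014 -0.0081  1.     -0.0031]
```

```bash
cat > loc.py <<'E'
from h import *
import cv2,pickle,sys
np.set_printoptions(precision=1,suppress=True)
im=cv2.imread(sys.argv[1]);c=pickle.load(open(sys.argv[2],"rb"));y0=float(sys.argv[3])
top=np.array([[532,y0,97],[532,y0+210,97],[608,y0+210,97],[608,y0,97]]);print("expected px",proj("",top,c))
hsv=cv2.cvtColor(im,cv2.COLOR_BGR2HSV)
# profiles along world lines on plane z=97
for x in(545,560,575,590):
    ys=np.arange(y0-40,y0+260,1.);px=proj("",np.c_[x+0*ys,ys,97+0*ys],c)
    v=cv2.remap(cv2.GaussianBlur(im,(3,3),0),px[:,0].astype('f4'),px[:,1].astype('f4'),1)[:,0].astype(float)
    g=np.abs(v[4:]-v[:-4]).sum(1);pk=[(ys[i+2],g[i].round(),v[i].round(),v[i+4].round()) for i in range(3,len(g)-3) if g[i]>60 and g[i]==g[max(0,i-5):i+6].max()]
    print(x);[print("  ",*p) for p in pk]
E
python3 loc.py pics/w12.png c12.pkl -62
```

```text
expected px [[140.8 136.3]
 [321.7 139.3]
 [316.3 201.4]
 [146.7 198.5]]
545
   -65.0 337.0 [112. 117. 121.] [210. 232. 245.]
   146.0 368.0 [186. 220. 240.] [87. 93. 98.]
   181.0 72.0 [82. 88. 93.] [ 73. 109. 135.]
   190.0 206.0 [ 78. 118. 149.] [125. 192. 234.]
560
   -65.0 371.0 [112. 118. 121.] [236. 241. 245.]
   146.0 355.0 [185. 219. 238.] [ 90.  96. 101.]
   181.0 72.0 [84. 89. 94.] [ 75. 110. 136.]
   190.0 199.0 [ 77. 117. 147.] [122. 188. 230.]
575
   -65.0 367.0 [113. 119. 122.] [235. 241. 245.]
   146.0 350.0 [184. 218. 238.] [ 91.  97. 102.]
   182.0 69.0 [ 86.  93. 100.] [ 78. 113. 141.]
   191.0 193.0 [ 80. 120. 150.] [123. 189. 231.]
590
   -65.0 368.0 [115. 120. 124.] [238. 243. 246.]
   146.0 351.0 [184. 219. 238.] [ 91.  97. 102.]
   183.0 66.0 [ 87.  96. 106.] [ 81. 117. 145.]
   192.0 188.0 [ 82. 121. 151.] [124. 188. 230.]
```

```bash
python3 -m jog '[[[180,0,-20,0,0,0,-0.17],[180,0,-20,0,0,0,-0.17],[180,0,-20,0,0,0,-0.17],[180,0,-20,0,0,0,-0.17],[180,0,-20,0,0,0,-0.17],[180,0,-20,0,0,0,-0.17],[180,0,-20,0,0,0,-0.17],[180,0,-20,0,0,0,-0.17],[180,0,-20,0,0,0,-0.178],[180,0,0,0,0,0,0],[180,0,0,0,0,0,0]]]'
python3 - <<'E'
from h import *
import cv2,pickle
c=calibration("wrist");im=get_image("wrist");cv2.imwrite("pics/w13.png",im[:,:,::-1]);pickle.dump(c,open("c13.pkl","wb"));print(c['xyz'])
np.set_printoptions(precision=1,suppress=True)
s=sense();q=s['ee_rot'];print(s['position'],s['qpos'],R.from_quat(np.r_[q[1:],q[0]]).as_matrix()[:,1]*100)
for y in(-50,-20,20,60,100):
    xs=np.arange(490,650,1.);px=proj("",np.c_[xs,y+0*xs,97+0*xs],c)
    v=cv2.remap(cv2.GaussianBlur(im,(3,3),0),px[:,0].astype('f4'),px[:,1].astype('f4'),1)[:,0].astype(float)
    g=np.abs(v[4:]-v[:-4]).sum(1);print(y,px[0],[(xs[i+2],g[i]) for i in range(3,len(g)-3) if g[i]>60 and g[i]==g[max(0,i-5):i+6].max()])
E
```

```text
time_s: 24.78
position: [571.0, -97.7, 294.7]
ee_rot: [-0.002, 0.681, 0.732, -0.001]
force: [-0.4, 0.8, 0.5]
finger_gap: 24.9
grasp_force: 0.0
[566.23731552 -25.13247168 429.88540728]
[570.9 -97.9 294.7] [-0.5  0.3  0.7  1.6 -0.2  1.3  0.3] [99.7  7.2 -0.4]
-50 [183.3 124.9] [(np.float64(534.0), np.float64(94.0)), (np.float64(548.0), np.float64(253.0)), (np.float64(556.0), np.float64(105.0)), (np.float64(609.0), np.float64(343.0))]
-20 [183.5  97.2] [(np.float64(533.0), np.float64(209.0)), (np.float64(569.0), np.float64(267.0)), (np.float64(609.0), np.float64(339.0))]
20 [183.7  57.8] [(np.float64(514.0), np.float64(81.0)), (np.float64(525.0), np.float64(94.0)), (np.float64(533.0), np.float64(442.0)), (np.float64(610.0), np.float64(329.0))]
60 [183.9  15.2] [(np.float64(498.0), np.float64(79.0)), (np.float64(524.0), np.float64(82.0)), (np.float64(533.0), np.float64(425.0)), (np.float64(610.0), np.float64(337.0)), (np.float64(625.0), np.float64(99.0)), (np.float64(635.0), np.float64(185.0))]
100 [184.1 -30.8] []
```

```bash
python3 -m jog '[[[180,0,-15,-30,0,0,-0.022],[180,0,0,-50,0,0,0],[180,0,0,-50,0,0,0],[180,0,0,-50,0,0,0],[180,0,0,-40,0,0,0],[180,0,0,-25,0,0,0],[180,0,0,0,0,0,0]]]'; python3 -m jog '[[[180,0,8,0,0,0,0],[180,0,8,0,0,0,0],[180,0,6,0,0,0,0],[180,0,4,0,0,0,0],[180,0,4,0,0,0,0],[180,0,4,0,0,0,0],[180,0,4,0,0,0,0],[180,0,0,0,0,0,0]]]'
python3 -c "
from h import *
s=sense();q=s['ee_rot'];print(R.from_quat(np.r_[q[1:],q[0]]).as_matrix()[:,1]*100)"
```

```text
time_s: 25.7
position: [569.1, -113.6, 48.1]
ee_rot: [-0.004, 0.69, 0.724, -0.002]
force: [0.7, 0.1, 0.9]
finger_gap: 25.1
grasp_force: 0.0
time_s: 26.7
position: [570.5, -77.9, 50.1]
ee_rot: [-0.001, 0.691, 0.722, -0.001]
force: [-0.2, -0.5, 0.5]
finger_gap: 25.2
grasp_force: 0.0
[99.90332664  4.38098578 -0.36371701]
```

```bash
python3 -m jog '[[[180,0,3,0,0,0,0],[180,0,3,0,0,0,0],[180,0,3,0,0,0,0],[180,0,3,0,0,0,0],[180,0,0,0,0,0,0]]]'; python3 -m jog '[[[180,-0.2,4,0,0,0,0],[180,-0.2,4,0,0,0,0],[180,-0.2,4,0,0,0,0],[180,-0.2,4,0,0,0,0],[180,0,0,0,0,0,0]]]'
cat > st.py <<'E'
from h import *
import cv2,pickle
np.set_printoptions(precision=2,suppress=True)
s=sense();q=s['ee_rot'];print(s['position'],s['force'],R.from_quat(np.r_[q[1:],q[0]]).as_matrix()[:,1]*100)
def prof(n,a,b,z,th=60):
    c=calibration(n);im=get_image(n)[:,:,::-1].copy()
    a=np.array(a,float);b=np.array(b,float);L=np.linalg.norm(b-a);t=np.arange(0,L,1.);P=a+(b-a)*t[:,None]/L
    px=proj(n,np.c_[P,z+0*t],c).astype('f4');v=cv2.remap(cv2.GaussianBlur(im,(3,3),0),px[:,0],px[:,1],1)[:,0].astype(float)
    g=np.abs(v[4:]-v[:-4]).sum(1);return [(*P[i+2].round(1).tolist(),int(g[i])) for i in range(3,len(g)-3) if g[i]>th and g[i]==g[max(0,i-5):i+6].max()]
E
python3 - <<'E'
from st import *
for x in(540,570,600):print("wrist y@",x,prof("wrist",(x,60),(x,240),97))
for y in(40,80,120):print("wrist x@",y,prof("wrist",(500,y),(640,y),97))
E
```

```text
time_s: 27.32
position: [570.6, -65.2, 50.2]
ee_rot: [-0.001, 0.691, 0.723, -0.001]
force: [0.4, -2.9, -0.2]
finger_gap: 25.8
grasp_force: 0.0
time_s: 27.95
position: [569.3, -49.3, 50.2]
ee_rot: [-0.002, 0.691, 0.723, -0.002]
force: [0.2, -3.7, 0.6]
finger_gap: 24.8
grasp_force: 0.0
[569.34 -49.28  50.15] [ 0.17 -3.7   0.59] [99.9   4.5  -0.45]
wrist y@ 540 []
wrist y@ 570 []
wrist y@ 600 []
wrist x@ 40 [(529.0, 40.0, 234), (561.0, 40.0, 268), (606.0, 40.0, 519), (617.0, 40.0, 198), (630.0, 40.0, 67)]
wrist x@ 80 []
wrist x@ 120 []
```

```bash
python3 -m jog '[[[180,-0.2,4,0,0,0,0],[180,-0.2,4,0,0,0,0],[180,-0.2,4,0,0,0,0],[180,-0.2,4,0,0,0,0],[180,-0.2,4,0,0,0,0],[180,-0.2,4,0,0,0,0],[180,-0.2,4,0,0,0,0],[180,0,0,0,0,0,0]]]'; python3 -m jog '[[[180,0,2,0,0,0,0],[180,0,2,0,0,0,0],[180,0,0,0,0,0,0]]]'
python3 - <<'E'
from st import *
for x in(530,550,570,590,610):print("scene y@",x,prof("scene",(x,60),(x,240),97))
for x in(540,560,580,600):print("side z97 y@",x,prof("side",(x,120),(x,240),97,40))
for y in(60,80,100):print("wrist x@",y,prof("wrist",(500,y),(640,y),97))
E
```

```text
time_s: 29.25
position: [568.1, -21.9, 50.0]
ee_rot: [-0.001, 0.691, 0.722, -0.002]
force: [0.8, -4.8, 1.2]
finger_gap: 25.2
grasp_force: 0.0
time_s: 29.62
position: [568.1, -18.3, 50.0]
ee_rot: [-0.001, 0.691, 0.722, -0.002]
force: [-0.2, -4.4, 0.9]
finger_gap: 25.0
grasp_force: 0.0
[568.06 -18.26  50.02] [-0.16 -4.41  0.89] [99.9   4.37 -0.41]
scene y@ 530 []
scene y@ 550 []
scene y@ 570 []
scene y@ 590 []
scene y@ 610 []
side z97 y@ 540 [(540.0, 205.0, 50), (540.0, 206.0, 50)]
side z97 y@ 560 [(560.0, 207.0, 51)]
side z97 y@ 580 [(580.0, 209.0, 58)]
side z97 y@ 600 []
wrist x@ 60 [(529.0, 60.0, 242), (547.0, 60.0, 265), (563.0, 60.0, 286), (604.0, 60.0, 530), (605.0, 60.0, 530), (617.0, 60.0, 313), (630.0, 60.0, 75)]
wrist x@ 80 [(515.0, 80.0, 93), (516.0, 80.0, 93), (526.0, 80.0, 228), (550.0, 80.0, 255), (604.0, 80.0, 492), (616.0, 80.0, 260), (624.0, 80.0, 99), (633.0, 80.0, 434)]
wrist x@ 100 []
```

```bash
for i in 1; do python3 -m jog '[[[180,0,2,0,0,0,0],[180,0,0,0,0,0,0]]]';python3 -m jog '[[[180,0,2,0,0,0,0],[180,0,0,0,0,0,0]]]';python3 -m jog '[[[180,0,2,0,0,0,0],[180,0,0,0,0,0,0]]]';done | grep -E "pos|force"
```

```text
position: [568.0, -16.3, 50.0]
force: [0.9, -4.8, 0.2]
grasp_force: 0.0
position: [568.1, -15.7, 50.0]
force: [0.3, -8.6, 0.3]
grasp_force: 0.0
position: [568.3, -15.7, 50.1]
force: [1.0, -10.1, 0.5]
grasp_force: 0.0
```

```bash
(python3 -m jog '[[[180,0,2,0,0,0,0],[180,0,0,0,0,0,0]]]';python3 -m jog '[[[180,0,2,0,0,0,0],[180,0,0,0,0,0,0]]]';python3 -m jog '[[[180,0,2,0,0,0,0],[180,0,0,0,0,0,0],[180,0,0,0,0,0,0]]]') | grep -E "pos|force"; python3 -c "
from st import *
print(s['torque'])"
```

```text
position: [568.3, -15.7, 50.3]
force: [1.5, -13.4, -0.5]
grasp_force: 0.0
position: [568.4, -15.7, 50.5]
force: [1.0, -17.8, 0.5]
grasp_force: 0.0
position: [568.3, -15.7, 50.7]
force: [0.4, -20.2, 1.0]
grasp_force: 0.0
[568.34 -15.75  50.7 ] [  0.35 -20.23   1.01] [99.92  3.98 -0.19]
[-3.68 -0.1   0.42]
```

```bash
python3 -m jog '[[[180,0,-15,0,0,0,0],[180,0,-20,0,0,0,0],[180,0,-20,0,0,0,0],[180,0,0,40,0,0,0],[180,0,0,50,0,0,0],[180,0,0,50,0,0,0],[180,0,0,50,0,0,0],[180,0,40,0,0,0,0],[180,0,50,0,0,0,0],[180,0,50,0,0,0,0],[180,0,20,0,0,0,0],[180,0,0,0,0,0,0]]]'
python3 - <<'E'
from st import *
c=calibration("wrist");print(c["xyz"])
import cv2;cv2.imwrite("pics/w14.png",get_image("wrist")[:,:,::-1])
for x in(540,555,570,585,600):print("y@",x,prof("wrist",(x,120),(x,250),97,50))
for x in(470,490,510,620,630):print("stop z50 y@",x,prof("wrist",(x,160),(x,250),50,50))
for y in(100,130,160,190):print("x@",y,prof("wrist",(490,y),(650,y),97))
E
```

```text
time_s: 33.35
position: [568.1, 100.2, 239.8]
ee_rot: [-0.002, 0.69, 0.723, -0.002]
force: [-0.8, -0.3, -0.3]
finger_gap: 24.9
grasp_force: 0.0
[568.07 100.21 239.8 ] [-0.77 -0.31 -0.29] [99.89  4.67 -0.44]
[565.19 173.02 374.9 ]
y@ 540 [(540.0, 132.0, 246), (540.0, 178.0, 155), (540.0, 206.0, 348), (540.0, 225.0, 262)]
y@ 555 [(555.0, 126.0, 189), (555.0, 164.0, 279), (555.0, 207.0, 363), (555.0, 225.0, 224)]
y@ 570 [(570.0, 133.0, 250), (570.0, 169.0, 282), (570.0, 207.0, 362), (570.0, 225.0, 247)]
y@ 585 [(585.0, 208.0, 330), (585.0, 226.0, 241)]
y@ 600 [(600.0, 146.0, 53), (600.0, 160.0, 53), (600.0, 167.0, 59), (600.0, 204.0, 235), (600.0, 213.0, 58), (600.0, 227.0, 250), (600.0, 243.0, 264)]
stop z50 y@ 470 [(470.0, 201.0, 90), (470.0, 227.0, 64)]
stop z50 y@ 490 [(490.0, 202.0, 98), (490.0, 229.0, 57)]
stop z50 y@ 510 [(510.0, 203.0, 99), (510.0, 215.0, 205), (510.0, 232.0, 219)]
stop z50 y@ 620 [(620.0, 210.0, 230), (620.0, 219.0, 92), (620.0, 225.0, 86), (620.0, 237.0, 249)]
stop z50 y@ 630 [(630.0, 210.0, 224), (630.0, 236.0, 173)]
x@ 100 [(526.0, 100.0, 522), (603.0, 100.0, 310), (623.0, 100.0, 190), (633.0, 100.0, 237)]
x@ 130 [(525.0, 130.0, 512), (542.0, 130.0, 242), (560.0, 130.0, 263), (601.0, 130.0, 347), (624.0, 130.0, 196), (634.0, 130.0, 230)]
x@ 160 [(524.0, 160.0, 231), (579.0, 160.0, 296), (600.0, 160.0, 369)]
x@ 190 [(522.0, 190.0, 237), (534.0, 190.0, 244), (599.0, 190.0, 377)]
```

```bash
python3 - <<'E'
from h import *
import cv2
c=calibration("wrist");im=get_image("wrist").astype('f4').sum(2)
def edge(p,d,z,r=8):
    t=np.arange(-r,r+.01,.1);P=np.array(p)+np.outer(t,d);px=proj("",np.c_[P,z+0*t],c).astype('f4')
    v=cv2.remap(im,px[:,0],px[:,1],1)[:,0].astype(float);g=np.abs(v[14:]-v[:-14]);i=g.argmax();sl=slice(max(0,i-8),i+9)
    return (t[7:-7][sl]*g[sl]).sum()/g[sl].sum()
def fit(name,xs,f):
    v=np.array([f(x) for x in xs]);k=np.polyfit(xs,v,1);r=v-np.polyval(k,xs);m=abs(r)<2*np.median(abs(r))+.1;k=np.polyfit(xs[m],v[m],1)
    print(name,"deg %.2f"%np.degrees(np.arctan(k[0])),"rms %.2f"%np.std((v-np.polyval(k,xs))[m]),m.sum(),np.polyval(k,[545,565,585]).round(2))
fit("rim",np.arange(532,592,2.),lambda x:206.5+edge((x,206.5+(x-565)*.05),(0,1),97))
fit("stop L z50",np.arange(462,518,2.),lambda x:203+(x-490)*.05+edge((x,203+(x-490)*.05),(0,1),50,6)-(x-490)*0)
fit("stop R z50",np.arange(614,638,2.),lambda x:210+edge((x,210),(0,1),50,6))
fit("stop back",np.arange(540,590,2.),lambda x:225+edge((x,225),(0,1),97,6))
fit("side-x",np.arange(95,200,3.),lambda y:524+edge((524-(y-145)*.045,y),(1,0),97,6)-(y-145)*.045)
fit("side+x",np.arange(95,200,3.),lambda y:601+edge((601-(y-145)*.045,y),(1,0),97,6)-(y-145)*.045)
E
```

```text
rim deg -0.25 rms 0.03 30 [207.3  207.22 207.13]
stop L z50 deg 2.53 rms 0.04 24 [203.05 203.93 204.82]
stop R z50 deg 2.58 rms 0.02 12 [206.29 207.19 208.09]
stop back deg 1.96 rms 0.17 16 [224.87 225.55 226.24]
side-x deg -2.48 rms 0.11 32 [507.   506.13 505.27]
side+x deg -2.63 rms 0.10 35 [582.37 581.45 580.54]
```

```bash
python3 -c "
from workcell import *
print(workorder.close_job())"
```

```text
the job is handed in; nothing more can be done
None
```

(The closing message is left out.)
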